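# Pop the loose base out of a display stand

## Robot

A 6-joint arm with a two-finger parallel gripper is mounted at the origin on a cart in front of the work surface, level with it; the furniture and walls round the work are solid. World frame = base frame: x ahead of the robot, y to its left, z up, the work surface at z = 0. Lengths are in m, angles in degrees, forces in N, time in s.
With the tool pointing down it reaches from about 0.325 to 0.775 m from the base axis. Payload 5.5 kg.
Tool frame: the origin (TCP) lies at the very end of the fingers, on their centre line; the grasp point (between the pads) lies bot.pinch_z behind it (bot.pinch_z is the distance from the TCP to the grasp point, in m); z points along the fingers, y is the line along which they close (so a half turn about z gives the same grasp; the last joint's range is limited). The gripper opens to 85 mm and grips with 20 to 120 N. Pads are 22 mm wide; open, the fingers measure 114 mm over their backs; the gripper's body (76 mm by 85 mm) begins 54 mm behind the grasp point. The pads swing forward as they close: fully open they stand 13 mm farther back than shut.
Start: joints at [68.887, 5.22, 70.514, -0, 104.267, -3.249], TCP at [0.184, 0.571, 0.231] pointing down, gripper open.
Joint ranges: [-164.24, 164.24], [-49.07, 125.15], [9.68, 141.18], [-86.29, 266.29], [3.28, 154.24], [-151.56, 151.56]. Speed limits (degrees/s): [147.25, 147.25, 172.46, 180, 180, 180].

## Interface

Orientations are given as [roll, pitch, yaw] about the fixed x, y, z axes, in that order (R = Rz(yaw) Ry(pitch) Rx(roll)).
In Python, from rig import state, cams, bot, models gives the robot as it stands.
- The arm moves only by the tool apply_moves, never from a script. Its argument "series" is a list of rows, each a list of 3 entries, a list of its own where there are three numbers: the shift along the tool's x, y, z each as a share of 0.04 m, from -1 to 1, then the turn, a rotation vector about the tool's x, y, z each as a share of 0.08 rad, from -1 to 1, then the closure, from -1 (fully open) to 1 (shut). A call has 1 to 8 rows; each row shifts and turns the commanded pose from where the row before left it, along the tool's axes as they then stand; what a row does not reach is not made up. A row lasts 1/12 s, in which the tool goes at most 41.7 mm and 7.16 degrees, less where a joint would pass 70% of its speed; a pose out of reach is approached as far as the arm can. A call with a number of a shift or a turn outside -1 to 1 is refused whole. A call with a gripper value outside its range is refused whole. The fingers move at their own pace and stop on an object; "squeeze" is the grip in N (left out, the last holds). Time passes only in rows, so rows that do not move let the fingers close. It gives the time, the measured TCP pose, the force, the opening and the grip force at its end, in the units of the state.
- state(): the state, without advancing time (a new reading comes with each control period).
- cams.camera(name): name is "side" or "top" or "wrist"; returns a dict with "frame" (384x512x3 uint8, blue, green, red), "fx", "fy", "cx", "cy" (pixels), "rvec" (rotation vector, rad) and "tvec" (3), from world to camera coordinates, as OpenCV has them. Camera axes: x right, y down, z forward; pixel columns grow to the right and rows downward; lengths in m; the calibration is good to about 2 mm. The wrist camera is an equidistant fisheye: a pixel r from the principal point sees the ray r / f radians off the axis. A picture is of the moment at which its call begins. There is no depth.
- bot.job_done(): hands the job in; it is judged then, once.
Trained networks look in the newest picture that a camera, given by its name, has taken for a name from the list of things; names that differ only in an ending like _2 or _b are one class to them, and where a whole thing is asked for, a point or a joint stands for the part that bears it (a point fixed in the world has none). Each returns a list of dicts, best first, with "confidence" (0 to 1); they miss things now and then, are a little off and sometimes report something else, mostly with a low value. They report only what shows in the picture. A call takes as long as a camera call. They do not tell look-alikes from the thing itself.
- models.recognise(camera, query): "point" ([x, y, z] in m, in the coordinates of the camera as it stood for that picture, good to about 4 mm: the middle of the surface that is visible of it).
- models.trace(camera, query): "mask" (384x512 bool, what is visible of it).
The state is a dict: "time_s": time; "joint_positions": joint angles; "joint_velocities": joint speeds; "tau": joint torques, N m; "position": TCP position; "ee_rot": TCP orientation; "force": force on the tool from outside, world axes, zero at the start; "ft_torque": the same for the moment, N m; "finger_gap": opening from 0.0 (shut) to 1.0 (fully open); "grip_force": force on a finger pad.
Only numpy, scipy, OpenCV 4.12 (cv2) and the standard library are available. Lean on these libraries where they do the work, as an engineer would, in place of code of your own. Each camera call takes 0.05 s, during which the arm holds its last target. There are 200 camera calls.

## Task

Use the C-shaped lifter to push the loose round base of the display stand up through its ring from below, straight up, until it clicks past the sprung catches and stays standing proud of the ring by itself. Stand the lifter upright on the table again, clear of the stand, then take the base from above and lay it gently flat, felt face up, in the wooden tray. Leave the other things on the table where they are.

Things in the scene. Friction and masses are not known exactly. Their poses are not given: they have to be found in the camera images.
- stand: Fixed steel display stand; origin: centre of its underside, z up. Foot plate 88 mm across, 6 mm thick. Three 8 mm legs, 37 mm from the axis at 0 and +-95 degrees from +x, carry a ring (z = 75 to 108 mm). Under the ring (z = 6 to 75 mm) it is open towards the stand's -x, 66 mm wide between the front legs. A lip in the ring's lower edge (top face z = 78 mm, hole 46 mm across) carries the base.
- insert: The loose base: a wooden disc 60 mm across, 18 mm thick, edges bevelled (3 x 4 mm at the top, 1 mm at the bottom), grey felt on the top face, 55 to 115 g. Origin at the centre of its underside, z up. It starts lying in the stand's ring on the lip, its top 12 mm below the ring's upper edge, out of reach of fingers.
- lifter: Loose C-shaped aluminium frame standing on its flat foot, 172 mm high, 0.2 to 0.3 kg. Origin: underside of the foot on the push pad's axis; z up, +x from the upright towards the pad (open side of the C). Foot 8 mm thick, 32 mm wide, x = -77 to +16 mm; upright x = -75 to -61 mm, 24 mm wide; top arm 24 mm wide, z = 118 to 130 mm, over the foot.
- tray: Empty square wooden tray, fixed, 140 x 140 mm outside, 14 mm high, walls and floor about 5 mm thick. Origin at the centre of its underside.
- cleaner_jar: White jar with a screw lid, 58 mm across, 82 mm high, loose; origin at the centre of its underside. Leave alone.
- ring_box: Small closed ring box, 55x52x45 mm, loose; origin at the centre of its underside. Leave alone.
- tape_roll: Roll of parcel tape lying flat, 93 mm across, 48 mm high, loose; origin at the centre of its underside. Leave alone.
- ring_top (a point): Centre of the ring's flat upper edge, 108 mm above the stand's origin. Ring 84 mm across outside, 63 mm inside.
- catch_level (a point): On the ring's axis at the height (99 mm) of three sprung steel balls that stick 4.5 mm into the bore just above the base. Pushed from below with roughly 5 to 15 N the base passes; then they snap out under it and carry it, about 25 mm above its start, 13 mm of it above the ring. Some 5 mm farther up the base would leave the ring and lie loose on the pad.
- lifter_pad (a point): Centre of the push pad's flat rubber top, 46 mm above the lifter's underside; the pad is a round post 28 mm across that stands on the foot.
- lifter_grip (a point): Centre of the black grip block on the top arm, right above the pad: 34 mm along the lifter's x, 16 mm along its y, 130 to 172 mm above its underside.
There are look-alikes about, which are no part of the job. What is shaped like the insert but blue is not meant.

How it is judged:
By the outcome, as a careful person would: the job done as asked, in the order asked, and still so for the second after the job is handed in, with the robot touching nothing.
It also fails if it takes over 72 s, if anything falls off the work surface, if the arm or the gripper's body presses on something with over 40 N, if the wrist force passes 120 N, or if a joint passes its speed limit or range.

## Working session

There is one attempt and no reset: what is moved stays moved. The work goes in short steps, Python scripts to look and compute and a tool call to move; the robot and the scene stay as the last step left them, time stands still between calls to the robot, and variables do not carry over. Pictures are saved under pics/ and viewed, at most 10 in all, crops included, and the job is handed in when it is done.

Besides the shell and the picture viewer there is one more tool, called after ">>>" as name([rows], argument=value, ...), one row to a line, values as JSON. apply_moves: Moves the arm, as the interface text tells. Shift numbers are shares of 0.04 m and turn numbers shares of 0.08 rad, none past 1 either way. Its arguments: {"type":"object","properties":{"series":{"type":"array"},"squeeze":{"type":"number"}},"required":["series"]}

```bash
mkdir -p pics; ls; cat > h.py <<'E'
import numpy as np, cv2
from rig import state, cams, bot, models
from scipy.spatial.transform import Rotation as R
def cam(n):
    c=cams.camera(n); c['R']=cv2.Rodrigues(np.array(c['rvec'],float))[0]; c['t']=np.array(c['tvec'],float).ravel(); return c
def w(c,p): return c['R'].T@(np.array(p)-c['t'])
def pix(c,P):
    q=c['R']@np.array(P)+c['t']; return np.array([c['fx']*q[0]/q[2]+c['cx'],c['fy']*q[1]/q[2]+c['cy']])
def ray(c,u,v,z):
    d=c['R'].T@np.array([(u-c['cx'])/c['fx'],(v-c['cy'])/c['fy'],1]); o=-c['R'].T@c['t']; return o+d*(z-o[2])/d[2]
E
python3 - <<'E'
from h import *
s=state();print(s['position'],s['ee_rot'],s['force'],s['finger_gap'],bot.pinch_z,s['time_s'])
ims=[]
for n in('top','side'):
    c=cam(n);ims.append(c['frame']);print(n,c['fx'],c['cx'],-c['R'].T@c['t'],c['R'][2])
    for q in('stand','insert','lifter','lifter_pad','lifter_grip','tray','cleaner_jar','ring_box','tape_roll'):
        for r in models.recognise(n,q):
            P=w(c,r['point']);print(q,round(r['confidence'],2),P.round(3),pix(c,P).round())
    cv2.imwrite(f'pics/{n}0.png',cv2.resize(c['frame'],(768,576),interpolation=cv2.INTER_CUBIC))
E
```

```text
pics
[0.18396327 0.57079955 0.23012135] [-1.79885311e+02 -5.88243318e-03  1.62136950e+02] [ 0.57282549  1.53720329 -0.14472995] 1.0023067013678364 0.0187 0.0
top 397.6924016683852 252.2429570503376 [0.40797176 0.04368159 0.97527144] [ 0.17493314 -0.03152816 -0.98407539]
stand 0.88 [0.553 0.06  0.113] [232. 198.]
insert 0.82 [0.564 0.061 0.1  ] [232. 195.]
insert 0.8 [0.678 0.059 0.02 ] [234. 155.]
lifter 0.55 [ 0.522 -0.263  0.132] [382. 212.]
lifter_grip 0.98 [ 0.529 -0.258  0.132] [379. 209.]
tray 0.57 [0.565 0.305 0.008] [133. 200.]
ring_box 0.93 [ 0.683 -0.078  0.046] [290. 151.]
ring_box 0.15 [0.562 0.305 0.006] [133. 202.]
tape_roll 0.87 [0.448 0.064 0.045] [231. 248.]
tape_roll 0.71 [0.564 0.062 0.098] [232. 194.]
side 401.8752489200185 255.82388519457265 [0.53111904 0.87936441 0.72686961] [ 0.05839023 -0.81514927 -0.57630049]
stand 0.71 [0.566 0.075 0.076] [265. 214.]
insert 0.71 [0.564 0.054 0.1  ] [266. 202.]
insert 0.68 [0.674 0.064 0.022] [225. 226.]
lifter 0.91 [ 0.54  -0.272  0.071] [277. 149.]
lifter_pad 0.95 [ 0.542 -0.269  0.071] [277. 149.]
lifter_grip 0.91 [ 0.545 -0.273  0.075] [276. 147.]
tray 0.66 [0.567 0.309 0.006] [261. 306.]
cleaner_jar 0.71 [0.696 0.182 0.064] [209. 245.]
cleaner_jar 0.5 [0.563 0.077 0.077] [267. 214.]
ring_box 0.72 [ 0.687 -0.069  0.04 ] [226. 192.]
tape_roll 0.67 [0.447 0.073 0.031] [311. 228.]
```

View pics/top0.png

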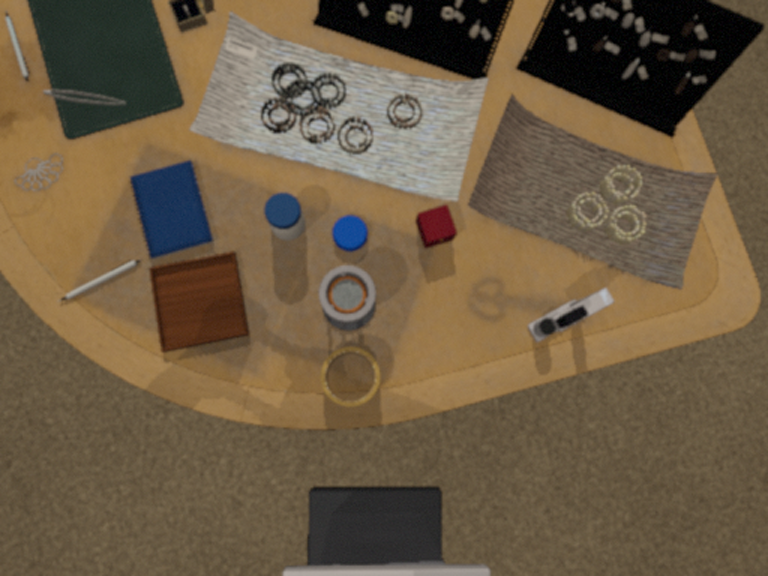

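View pics/side0.png

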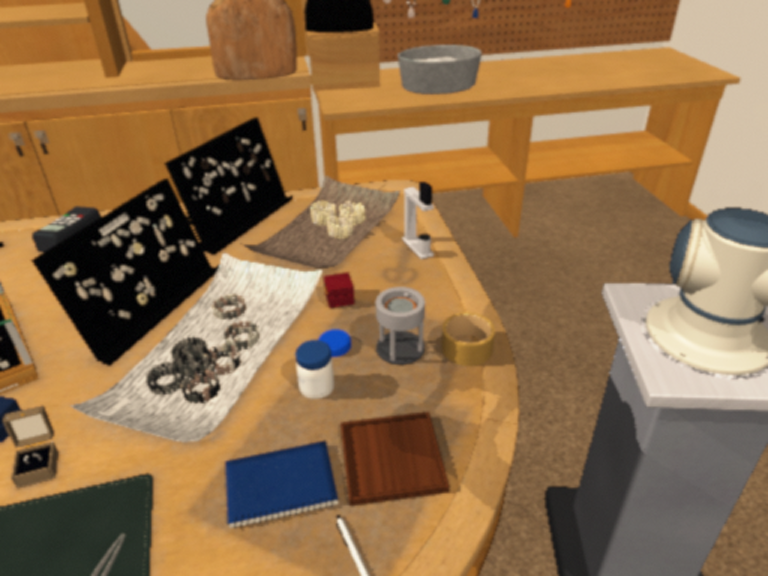

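The top picture shows the stand with grey felt in it at (348,293). The look-alike is the blue disc at (350,233), with the blue jar lid at (284,212) also a candidate. The tape roll is at (350,376), the lifter at (570,315) with its pad end at lower left, the tray at (200,300), and the box at (436,226). My choice is the grey disc in the stand. Next is a close crop to check it and find the legs.

```bash
python3 - <<'E'
from h import *
ims=[]
for n,(u,v) in(('side',(266,222)),('top',(232,200)),('side',(277,147)),('top',(378,210))):
    c=cam(n);f=c['frame'];h=38
    ims.append(cv2.resize(f[v-h:v+h,u-h-12:u+h+12],(400,300),interpolation=cv2.INTER_CUBIC))
cv2.imwrite('pics/crop1.png',np.vstack([np.hstack(ims[:2]),np.hstack(ims[2:])]))
E
```

```text
(no output)
```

View pics/crop1.png

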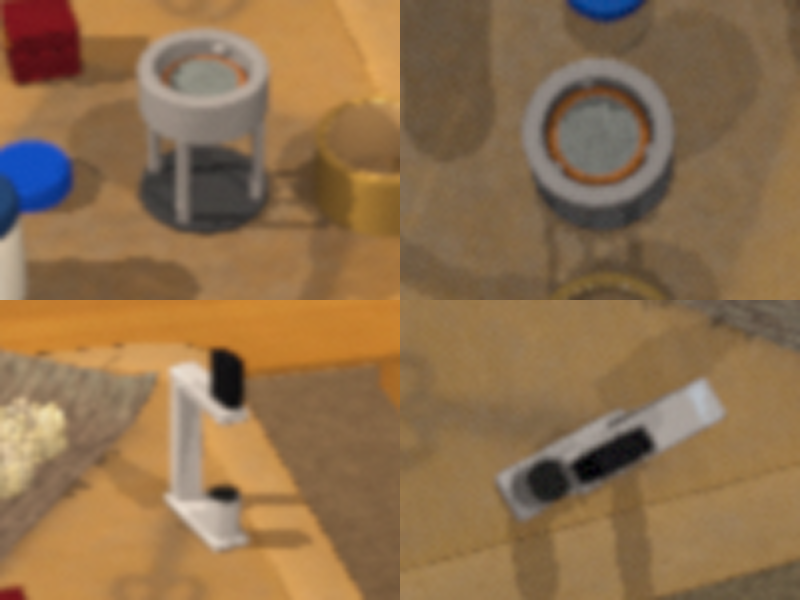

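```bash
cat >> h.py <<'E'
from scipy.optimize import minimize
def box(x0,x1,y0,y1,z0,z1): return np.array([[x,y,z] for x in(x0,x1) for y in(y0,y1) for z in(z0,z1)],float)
def cyl(r,z0,z1,cx=0,cy=0,n=24):
    a=np.arange(n)*2*np.pi/n; return np.array([[cx+r*np.cos(t),cy+r*np.sin(t),z] for z in(z0,z1) for t in a])
LIFT=[box(-77,16,-16,16,0,8),box(-75,-61,-12,12,8,130),box(-75,17,-12,12,118,130),box(-17,17,-8,8,130,172),cyl(14,8,46)]
TRAY=[box(-70,70,-70,70,0,14)]
STAND=[cyl(44,0,6),cyl(42,75,108)]+[cyl(4,6,75,37*np.cos(a),37*np.sin(a),8) for a in np.radians([0,95,-95])]
def pixs(c,P):
    q=P@c['R'].T+c['t']
    if c.get('fish'):
        r=np.hypot(q[:,0],q[:,1]);th=np.arctan2(r,q[:,2]);k=th/np.maximum(r,1e-9)
        return np.c_[c['fx']*k*q[:,0]+c['cx'],c['fy']*k*q[:,1]+c['cy']]
    return np.c_[c['fx']*q[:,0]/q[:,2]+c['cx'],c['fy']*q[:,1]/q[:,2]+c['cy']]
def render(c,parts,x,y,yaw,s=4):
    m=np.zeros((384*s,512*s),np.uint8);Rz=R.from_euler('z',yaw,degrees=True).as_matrix()
    for p in parts:
        u=pixs(c,p/1000@Rz.T+[x,y,0])
        cv2.fillConvexPoly(m,cv2.convexHull(np.round((u+.5)*s).astype(np.int32)),255)
    return cv2.resize(m,(512,384),interpolation=cv2.INTER_AREA)/255.
def fit(obs,parts,x0,steps=(.01,.01,15)):
    def f(v): 
        return sum(1-np.minimum(r:=render(c,parts,*v),m).sum()/np.maximum(r,m).sum() for c,m in obs)
    x0=np.array(x0,float);S=np.vstack([x0]+[x0+np.eye(3)[i]*steps[i] for i in range(3)])
    r=minimize(f,x0,method='Nelder-Mead',options=dict(initial_simplex=S,xatol=1e-4,fatol=1e-4,maxiter=150));return r.x,r.fun
E
python3 - <<'E'
from h import *
C={n:cam(n) for n in('top','side')}
for q,parts,x0s in(('lifter',LIFT,[(.54,-.24,110),(.52,-.23,125),(.52,-.23,95)]),('tray',TRAY,[(.565,.306,5)]),('stand',STAND,[(.56,.06,180),(.56,.06,150),(.56,.06,210),(.56,.06,90),(.56,.06,270)])):
    obs=[]
    for n in C:
        c=C[n];r=models.trace(n,q)
        if r: obs.append((c,r[0]['mask'].astype(float)));print(q,n,r[0]['confidence'],r[0]['mask'].sum())
    for x0 in x0s: print(q,*fit(obs,parts,x0))
c=C['side']
for p in((261.75,239.7),(279.75,233.9),(254.2,225.8)):
    print(ray(c,*p,.006))
E
```

```text
lifter top 0.64 744
lifter side 0.69 666
lifter [  0.5234916   -0.25759831 118.35147673] 0.2156198098012626
lifter [  0.52399617  -0.25815248 117.68793859] 0.20984689785080612
lifter [  0.52341642  -0.25799619 118.19549856] 0.2096768845059518
tray top 0.89 3329
tray side 0.74 3595
tray [ 0.566584    0.30374926 11.27048647] 0.08848952607939198
stand top 0.82 804
stand side 0.81 1325
stand [5.63220254e-01 6.21177895e-02 1.95113697e+02] 0.6061267835234164
stand [5.62739548e-01 6.17624363e-02 1.57714987e+02] 0.6078835346793426
stand [5.63219443e-01 6.22350589e-02 2.00145841e+02] 0.6057446110439426
stand [5.62628413e-01 6.17635996e-02 1.07023629e+02] 0.6002719401209119
stand [5.63103373e-01 6.21296562e-02 2.94774361e+02] 0.5925009644047299
[0.57459307 0.09628758 0.006     ]
[0.52761035 0.07170608 0.006     ]
[0.59790763 0.04128731 0.006     ]
```

The crop shows the grey felt disc inside the stand's ring, so it is the right one. The leg feet, at side pixels (262,240), (280,234) and (254,226), give a stand yaw of about 70°, with the open side towards -y. The lifter yaw is about 118°.

```bash
cat >> h.py <<'E'
def plan(p,yaw,n=None,g=-1,start=None,roll=180,pitch=0):
    s=state(); P0=np.array(s['position']);R0=R.from_euler('xyz',s['ee_rot'],degrees=True)
    if start: P0,R0=np.array(start[0]),R.from_euler('xyz',start[1],degrees=True)
    R1=R.from_euler('xyz',[roll,pitch,yaw],degrees=True);rv=(R0.inv()*R1).as_rotvec();d=np.array(p)-P0
    m=max(np.abs(d).sum()*0+np.linalg.norm(d)/.0395,np.linalg.norm(rv)/.0795);n=n or int(np.ceil(m))
    Rc,Pc=R0,P0.copy();rows=[]
    for i in range(n):
        a=np.clip((Rc.inv().apply(P0+d*(i+1)/n-Pc)/.04).round(2),-1,1);b=np.clip(((Rc.inv()*R0*R.from_rotvec(rv*(i+1)/n)).as_rotvec()/.08).round(2),-1,1)
        rows.append([[float(x) for x in a+0.],[float(x) for x in b+0.],g]);Pc=Pc+Rc.apply(a*.04);Rc=Rc*R.from_rotvec(b*.08)
    print(n,'end',Pc.round(4),Rc.as_euler('xyz',degrees=True).round(2))
    for k in range(0,n,8): print(str(rows[k:k+8]).replace(' ',''))
E
python3 -c "
from h import *
plan((.43,.03,.27),118)"
```

```text
16 end [0.4302 0.0299 0.2701] [-180.   -0.  118.]
[[[-0.63,-0.69,-0.06],[0.0,0.0,0.6],-1],[[-0.65,-0.65,-0.06],[0.0,0.0,0.6],-1],[[-0.69,-0.63,-0.06],[0.0,0.0,0.61],-1],[[-0.72,-0.59,-0.06],[0.0,0.0,0.6],-1],[[-0.74,-0.55,-0.06],[0.0,0.0,0.6],-1],[[-0.77,-0.52,-0.06],[0.0,0.0,0.6],-1],[[-0.8,-0.48,-0.06],[0.0,0.0,0.6],-1],[[-0.82,-0.44,-0.06],[0.0,0.0,0.6],-1]]
[[[-0.83,-0.4,-0.06],[0.0,0.0,0.61],-1],[[-0.86,-0.36,-0.06],[0.0,0.0,0.6],-1],[[-0.87,-0.32,-0.07],[0.0,0.0,0.6],-1],[[-0.89,-0.28,-0.06],[0.0,0.0,0.6],-1],[[-0.9,-0.23,-0.06],[0.0,0.0,0.6],-1],[[-0.91,-0.19,-0.06],[0.0,0.0,0.61],-1],[[-0.91,-0.15,-0.06],[0.0,0.0,0.6],-1],[[-0.93,-0.1,-0.06],[0.0,0.0,0.6],-1]]
```

>>> apply_moves([
  [[-0.63,-0.69,-0.06],[0,0,0.6],-1],
  [[-0.65,-0.65,-0.06],[0,0,0.6],-1],
  [[-0.69,-0.63,-0.06],[0,0,0.61],-1],
  [[-0.72,-0.59,-0.06],[0,0,0.6],-1],
  [[-0.74,-0.55,-0.06],[0,0,0.6],-1],
  [[-0.77,-0.52,-0.06],[0,0,0.6],-1],
  [[-0.8,-0.48,-0.06],[0,0,0.6],-1],
  [[-0.82,-0.44,-0.06],[0,0,0.6],-1],
])

```text
time_s: 2.27
position: [0.3074, 0.2988, 0.2508]
ee_rot: [180.0, 0.0, 140.0]
force: [0.9, -0.7, -0.0]
finger_gap: 1.003
grip_force: 0.0
```

>>> apply_moves([
  [[-0.83,-0.4,-0.06],[0,0,0.61],-1],
  [[-0.86,-0.36,-0.06],[0,0,0.6],-1],
  [[-0.87,-0.32,-0.07],[0,0,0.6],-1],
  [[-0.89,-0.28,-0.06],[0,0,0.6],-1],
  [[-0.9,-0.23,-0.06],[0,0,0.6],-1],
  [[-0.91,-0.19,-0.06],[0,0,0.61],-1],
  [[-0.91,-0.15,-0.06],[0,0,0.6],-1],
  [[-0.93,-0.1,-0.06],[0,0,0.6],-1],
])

```text
time_s: 2.93
position: [0.4305, 0.028, 0.2706]
ee_rot: [179.9, 0.0, 117.9]
force: [0.2, 1.3, -0.1]
finger_gap: 1.002
grip_force: 0.0
```

```bash
python3 - <<'E'
from h import *
s=state();print(s['position'],s['ee_rot'],s['force'],s['time_s'])
c=cam('wrist');c['fish']=1;print(c['fx'],-c['R'].T@c['t'],c['R'][2])
cv2.imwrite('pics/w1.png',c['frame'])
for q in('stand','insert','lifter_grip','lifter'):
    for r in models.recognise('wrist',q):
        P=w(c,r['point']);print(q,round(r['confidence'],2),P.round(3),pixs(c,P[None]).round())
E
```

```text
[0.43046079 0.02803062 0.27059106] [1.79938562e+02 2.44502982e-02 1.17852718e+02] [ 0.23247207  1.30224957 -0.05965923] 2.9333
297.3186396354542 [0.39733543 0.08902689 0.41347428] [ 0.12756147 -0.24289006 -0.96163012]
stand 0.73 [0.541 0.065 0.104] [[362. 196.]]
insert 0.78 [0.559 0.058 0.096] [[368. 206.]]
insert 0.71 [0.68  0.057 0.015] [[408. 225.]]
lifter 0.49 [0.544 0.064 0.105] [[363. 198.]]
lifter 0.33 [0.561 0.059 0.101] [[371. 207.]]
```

View pics/w1.png

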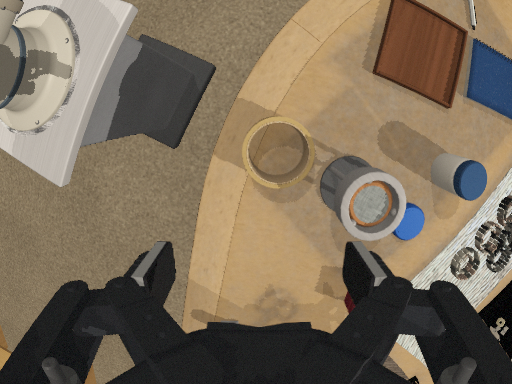

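```bash
python3 - <<'E'
from h import *
from scipy.ndimage import binary_fill_holes as bf
def hull(c,parts,*a): return render(c,parts,*a)
W=None;obs=[]
for n in('wrist','top','side'):
    c=cam(n);c['fish']=n=='wrist'
    for r in models.trace(n,'stand')[:1]:
        m=r['mask'];ys,xs=np.nonzero(m);print(n,r['confidence'],m.sum(),xs.min(),xs.max(),ys.min(),ys.max())
        obs.append((c,bf(m).astype(float)))
for y in(60,70,80):
    for o in(obs,obs[:1]): print(*fit(o,STAND,(.563,.062,y),(.005,.005,8)))
plan((.523,-.255,.27),118)
E
```

```text
wrist 0.95 3585 319 404 158 242
top 0.5 322 213 249 177 194
side 0.73 1217 250 282 192 242
[ 0.56331468  0.06116751 55.04373481] 0.9182265026419354
[5.59981477e-01 6.11038126e-02 7.19331039e+01] 0.03551490194257123
[5.63676611e-01 6.15346253e-02 6.70169024e+01] 0.9259067612241891
[5.59795364e-01 6.10853981e-02 7.40428143e+01] 0.036096386678177717
[ 0.56360464  0.06100467 59.69093785] 0.9202893488403004
[5.59870517e-01 6.13042931e-02 8.59729577e+01] 0.03553792296652092
8 end [ 0.523  -0.255   0.2698] [1.7998e+02 1.0000e-02 1.1798e+02]
[[[-0.92,-0.16,0.0],[0.0,0.0,0.0],-1],[[-0.93,-0.17,0.0],[0.0,0.0,0.01],-1],[[-0.92,-0.16,0.0],[0.0,0.0,0.0],-1],[[-0.93,-0.17,0.0],[0.0,0.0,0.0],-1],[[-0.93,-0.16,0.0],[0.0,0.0,0.01],-1],[[-0.92,-0.16,0.0],[0.0,0.0,0.0],-1],[[-0.93,-0.17,0.01],[0.0,0.0,0.0],-1],[[-0.92,-0.16,0.0],[0.0,0.0,0.01],-1]]
```

>>> apply_moves([
  [[-0.92,-0.16,0],[0,0,0],-1],
  [[-0.93,-0.17,0],[0,0,0],-1],
  [[-0.92,-0.16,0],[0,0,0],-1],
  [[-0.93,-0.17,0],[0,0,0],-1],
  [[-0.93,-0.16,0],[0,0,0],-1],
  [[-0.92,-0.16,0],[0,0,0],-1],
  [[-0.93,-0.17,0],[0,0,0],-1],
  [[-0.92,-0.16,0],[0,0,0],-1],
])

```text
time_s: 4.15
position: [0.5234, -0.2573, 0.2701]
ee_rot: [180.0, 0.0, 118.1]
force: [0.2, 1.0, -0.8]
finger_gap: 1.0
grip_force: 0.0
```

```bash
python3 - <<'E'
from h import *
s=state();print(s['position'],s['ee_rot'],s['time_s'])
c=cam('wrist');c['fish']=1
cv2.imwrite('pics/w2.png',c['frame'])
for q in('lifter_grip','lifter_pad'):
    for r in models.recognise('wrist',q):
        P=w(c,r['point']);print(q,round(r['confidence'],2),P.round(3),pixs(c,P[None]).round())
r=models.trace('wrist','lifter')
for k in r[:1]:
    print(k['confidence'],k['mask'].sum());o=[(c,k['mask'].astype(float))]
    for x0 in((.523,-.258,118),(.527,-.254,123)): print(*fit(o,LIFT,x0,(.005,.005,8)))
E
```

```text
[ 0.5233505  -0.25725662  0.27006395] [1.79989654e+02 7.40675803e-03 1.18059608e+02] 4.15
lifter_grip 0.65 [ 0.526 -0.262  0.129] [[260. 189.]]
lifter_pad 0.95 [ 0.528 -0.26   0.131] [[262. 189.]]
0.71 2442
[  0.51947102  -0.25571371 118.78230098] 0.04236868147341688
[  0.51947892  -0.25541672 118.64817767] 0.04186746087561244
```

View pics/w2.png

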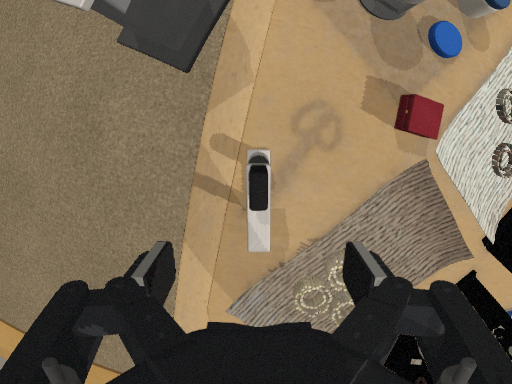

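```bash
python3 -c "
from h import *
plan((.520,-.256,.136),118.6,6)"
```

```text
6 end [ 0.52   -0.2558  0.1362] [-1.7999e+02  2.0000e-02  1.1860e+02]
[[[0.01,-0.01,0.55],[0.0,0.0,-0.02],-1],[[0.0,-0.01,0.56],[0.0,-0.01,-0.03],-1],[[0.01,-0.01,0.55],[-0.01,0.0,-0.02],-1],[[0.0,-0.01,0.56],[0.0,-0.01,-0.02],-1],[[0.01,-0.01,0.55],[0.0,0.0,-0.03],-1],[[0.01,-0.01,0.55],[0.0,-0.01,-0.02],-1]]
```

>>> apply_moves([
  [[0.02,-0.02,0.55],[0,0,-0.03],-1],
  [[0.02,-0.02,0.56],[0,0,-0.03],-1],
  [[0.01,-0.02,0.55],[0,0,-0.02],-1],
  [[0.01,-0.01,0.56],[0,0,-0.02],-1],
  [[0,-0.01,0.55],[0,0,-0.02],-1],
  [[0,0,0.55],[0,0,-0.02],-1],
  [[0,0,0],[0,0,0],-1],
])

```text
time_s: 4.93
position: [0.5171, -0.2525, 0.1327]
ee_rot: [-179.8, -0.4, 118.8]
force: [-1.0, 0.5, -0.3]
finger_gap: 1.001
grip_force: 0.0
```

>>> apply_moves([
  [[0,0,0],[0,0,0],1],
  [[0,0,0],[0,0,0],1],
  [[0,0,0],[0,0,0],1],
  [[0,0,0],[0,0,0],1],
  [[0,0,0],[0,0,0],1],
  [[0,0,0],[0,0,0],1],
  [[0,0,0],[0,0,0],1],
  [[0,0,0],[0,0,0],1],
], squeeze=70)

```text
time_s: 5.6
position: [0.5194, -0.2555, 0.1385]
ee_rot: [179.9, 0.1, 118.6]
force: [0.1, 1.3, 5.1]
finger_gap: 0.178
grip_force: 69.2
```

>>> apply_moves([
  [[0,0,0],[0,0,0],1],
  [[0,0,0],[0,0,0],1],
  [[0,0,0],[0,0,0],1],
  [[0,0,0],[0,0,0],1],
])

```text
time_s: 5.93
position: [0.5194, -0.2555, 0.1385]
ee_rot: [179.9, 0.1, 118.6]
force: [0.4, 0.7, 5.0]
finger_gap: 0.177
grip_force: 69.2
```

```bash
python3 - <<'E'
from h import *
s=state();print(s['position'],s['ee_rot'],s['time_s'],s['finger_gap'])
c=cam('side');f=c['frame'];top=cam('top')['frame']
a=f[100:200,215:335];b=top[150:250,310:430]
cv2.imwrite('pics/g1.png',cv2.resize(np.hstack([a,b]),(800,333),interpolation=cv2.INTER_CUBIC))
plan((.520,-.256,.186),118.6,3,1)
E
```

```text
[ 0.51942175 -0.25554338  0.13845554] [1.79918354e+02 8.29807057e-02 1.18642190e+02] 5.9333 0.17736865597970963
3 end [ 0.5201 -0.256   0.186 ] [-1.7999e+02 -1.0000e-02  1.1860e+02]
[[[-0.01,0.0,-0.4],[0.01,0.01,0.0],1],[[0.0,0.01,-0.39],[0.0,0.0,0.01],1],[[-0.01,0.0,-0.4],[0.01,0.01,0.0],1]]
```

View pics/g1.png

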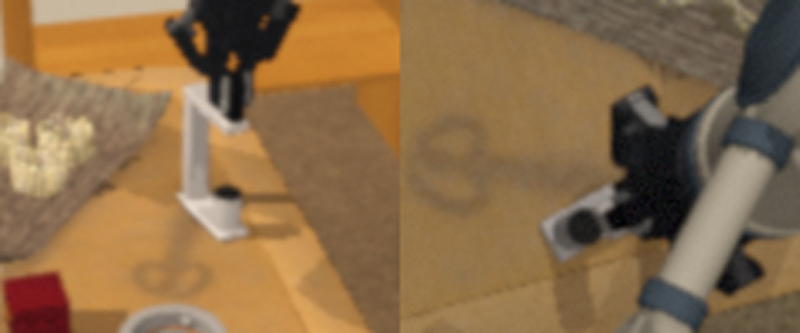

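The pads close on the black grip block (left half about (230,95)), and the lifter stands upright. Next: lift by about 17 mm, then turn and travel to a point in front of the stand's opening.

```bash
python3 -c "
from h import *
plan((.520,-.256,.156),118.6,2,1)
plan((.5235,-.037,.156),68,16,1,start=((.520,-.256,.156),(180,0,118.6)))"
```

```text
2 end [ 0.5201 -0.256   0.156 ] [-1.7999e+02 -1.0000e-02  1.1860e+02]
[[[-0.01,0.0,-0.22],[0.01,0.01,0.0],1],[[-0.01,0.01,-0.22],[0.01,0.01,0.01],1]]
16 end [ 0.5236 -0.0372  0.156 ] [180.  -0.  68.]
[[[0.3,0.17,0.0],[0.0,0.0,0.69],1],[[0.3,0.15,0.0],[0.0,0.0,0.69],1],[[0.32,0.14,0.0],[0.0,0.0,0.69],1],[[0.32,0.11,0.0],[0.0,0.0,0.69],1],[[0.33,0.1,0.0],[0.0,0.0,0.69],1],[[0.33,0.08,0.0],[0.0,0.0,0.69],1],[[0.34,0.07,0.0],[0.0,0.0,0.69],1],[[0.34,0.04,0.0],[0.0,0.0,0.69],1]]
[[[0.34,0.02,0.0],[0.0,0.0,0.69],1],[[0.34,0.01,0.0],[0.0,0.0,0.69],1],[[0.34,-0.01,0.0],[0.0,0.0,0.69],1],[[0.34,-0.03,0.0],[0.0,0.0,0.69],1],[[0.34,-0.05,0.0],[0.0,0.0,0.69],1],[[0.34,-0.07,0.0],[0.0,0.0,0.69],1],[[0.33,-0.09,0.0],[0.0,0.0,0.69],1],[[0.32,-0.1,0.0],[0.0,0.0,0.69],1]]
```

>>> apply_moves([
  [[0,0,-0.25],[0,0,0],1],
  [[0,0,-0.25],[0,0,0],1],
  [[0,0,0],[0,0,0],1],
])

```text
time_s: 6.28
position: [0.5193, -0.2559, 0.1596]
ee_rot: [179.9, 0.1, 118.6]
force: [1.5, 0.5, -1.2]
finger_gap: 0.176
grip_force: 68.5
```

>>> apply_moves([
  [[0.3,0.17,0],[0,0,0.69],1],
  [[0.3,0.15,0],[0,0,0.69],1],
  [[0.32,0.14,0],[0,0,0.69],1],
  [[0.32,0.11,0],[0,0,0.69],1],
  [[0.33,0.1,0],[0,0,0.69],1],
  [[0.33,0.08,0],[0,0,0.69],1],
  [[0.34,0.07,0],[0,0,0.69],1],
  [[0.34,0.04,0],[0,0,0.69],1],
])

```text
time_s: 6.95
position: [0.5204, -0.1452, 0.157]
ee_rot: [-180.0, -0.0, 93.2]
force: [-0.8, 0.2, -2.6]
finger_gap: 0.175
grip_force: 68.3
```

>>> apply_moves([
  [[0.34,0.02,0],[0,0,0.69],1],
  [[0.34,0.01,0],[0,0,0.69],1],
  [[0.34,-0.01,0],[0,0,0.69],1],
  [[0.34,-0.03,0],[0,0,0.69],1],
  [[0.34,-0.05,0],[0,0,0.69],1],
  [[0.34,-0.07,0],[0,0,0.69],1],
  [[0.33,-0.09,0],[0,0,0.69],1],
  [[0.32,-0.1,0],[0,0,0.69],1],
])

```text
time_s: 7.62
position: [0.5222, -0.036, 0.1571]
ee_rot: [-180.0, 0.0, 67.9]
force: [1.3, 0.5, -0.7]
finger_gap: 0.181
grip_force: 68.3
```

```bash
python3 - <<'E'
from h import *
s=state();print(s['position'],s['ee_rot'],s['force'],s['time_s'],s['finger_gap'])
c=cam('side');f=c['frame'];top=cam('top')['frame'];c2=cam('wrist');c2['fish']=1
for r in models.trace('wrist','stand')[:1]:
    print(r['confidence'],r['mask'].sum());print(*fit([(c2,r['mask'].astype(float))],STAND,(.56,.061,68),(.005,.005,8)))
a=f[150:250,195:315];b=c2['frame'];cv2.imwrite('pics/g2.png',np.hstack([cv2.resize(a,(400,333),interpolation=cv2.INTER_CUBIC),cv2.resize(b,(400,333))]))
E
```

```text
[ 0.52222119 -0.03603218  0.15707996] [-1.79976851e+02  1.41203159e-02  6.78716929e+01] [ 1.31080324  0.48293932 -0.69089822] 7.6167 0.18055951447805973
0.77 7040
[5.61039094e-01 6.15238860e-02 7.13024416e+01] 0.4445004066228442
```

View pics/g2.png

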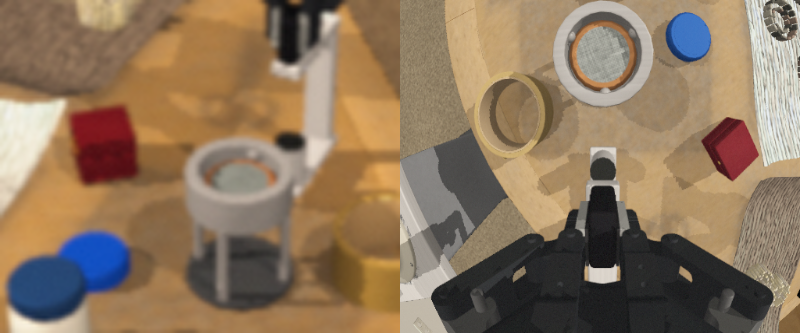

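The wrist view shows the lifter, at about (602,170), pointing straight at the ring centre (603,53). The pad is clear below the ring, so it can go in.

>>> apply_moves([
  [[0.33,0,0],[0,0,0],1],
  [[0.33,0,0],[0,0,0],1],
  [[0.33,0,0],[0,0,0],1],
  [[0.33,-0.01,0],[0,0,0],1],
  [[0.33,-0.01,0],[0,0,0],1],
  [[0.33,-0.01,0],[0,0,0],1],
  [[0.33,0,0],[0,0,0],1],
  [[0.31,0,0],[0,0,0],1],
])

```text
time_s: 8.48
position: [0.5609, 0.0626, 0.1572]
ee_rot: [-180.0, -0.0, 68.1]
force: [-0.4, 0.7, -2.6]
finger_gap: 0.177
grip_force: 68.4
```

```bash
python3 - <<'E'
from h import *
s=state();print(s['position'],s['ee_rot'],s['force'],s['time_s'],s['finger_gap'])
c=cam('side');f=c['frame'];c2=cam('wrist')
a=f[165:265,205:325];b=c2['frame'];cv2.imwrite('pics/g3.png',np.hstack([cv2.resize(a,(400,333),interpolation=cv2.INTER_CUBIC),cv2.resize(b[60:300,100:400],(400,333))]))
E
```

```text
[0.56092603 0.06260586 0.15719066] [-1.79994302e+02 -3.54268751e-04  6.80700164e+01] [-0.3728425   0.7344648  -2.55273124] 8.4833 0.17655743583264505
```

View pics/g3.png

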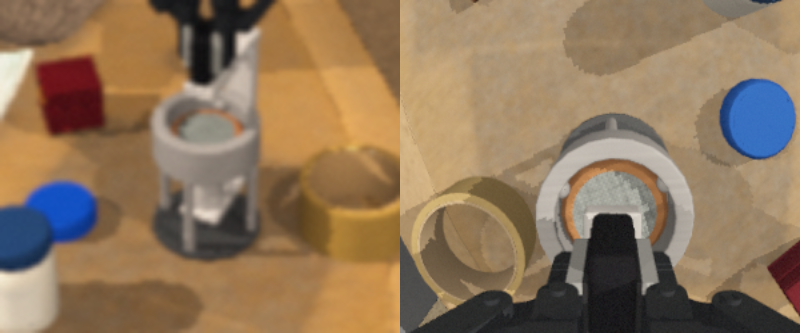

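The foot sits between the front legs, with the pad under the disc (left half about (205,205)). The grip is above the ring centre. Pushing up in small steps.

>>> apply_moves([
  [[0,0,-0.12],[0,0,0],1],
  [[0,0,-0.12],[0,0,0],1],
  [[0,0,-0.06],[0,0,0],1],
  [[0,0,-0.05],[0,0,0],1],
  [[0,0,-0.05],[0,0,0],1],
  [[0,0,-0.05],[0,0,0],1],
])

```text
time_s: 9.08
position: [0.5602, 0.0606, 0.1733]
ee_rot: [-179.9, 0.1, 68.0]
force: [1.4, 0.8, -15.0]
finger_gap: 0.176
grip_force: 68.5
```

>>> apply_moves([
  [[0,0,-0.05],[0,0,0],1],
  [[0,0,-0.05],[0,0,0],1],
])

```text
time_s: 9.25
position: [0.5596, 0.0607, 0.178]
ee_rot: [-179.8, 0.1, 68.0]
force: [0.5, -1.0, -14.7]
finger_gap: 0.179
grip_force: 68.5
```

>>> apply_moves([
  [[0,0,-0.05],[0,0,0],1],
  [[0,0,-0.05],[0,0,0],1],
])

```text
time_s: 9.42
position: [0.56, 0.0611, 0.1833]
ee_rot: [-179.9, 0.0, 68.0]
force: [-2.2, 0.4, -7.7]
finger_gap: 0.179
grip_force: 69.8
```

>>> apply_moves([
  [[0,0,-0.05],[0,0,0],1],
  [[0,0,-0.05],[0,0,0],1],
  [[0,0,-0.05],[0,0,0],1],
  [[0,0,-0.05],[0,0,0],1],
])

```text
time_s: 9.75
position: [0.561, 0.061, 0.1928]
ee_rot: [179.9, -0.1, 68.0]
force: [-0.5, -0.1, -2.1]
finger_gap: 0.179
grip_force: 70.3
```

>>> apply_moves([
  [[0,0,-0.05],[0,0,0],1],
  [[0,0,-0.05],[0,0,0],1],
])

```text
time_s: 9.92
position: [0.561, 0.061, 0.1966]
ee_rot: [179.9, -0.0, 68.0]
force: [0.2, 0.1, -2.6]
finger_gap: 0.175
grip_force: 70.3
```

>>> apply_moves([
  [[0,0,-0.05],[0,0,0],1],
  [[0,0,0],[0,0,0],1],
])

```text
time_s: 10.08
position: [0.5608, 0.061, 0.1983]
ee_rot: [179.9, -0.0, 68.0]
force: [-0.3, -0.4, -3.4]
finger_gap: 0.175
grip_force: 70.3
```

```bash
python3 - <<'E'
from h import *
s=state();print(s['position'],s['ee_rot'],s['force'],s['time_s'],s['finger_gap'])
c=cam('side');f=c['frame'];c2=cam('wrist')
a=f[165:265,205:325];b=c2['frame'];cv2.imwrite('pics/g4.png',np.hstack([cv2.resize(a,(400,333),interpolation=cv2.INTER_CUBIC),cv2.resize(b[60:300,100:400],(400,333))]))
E
```

```text
[0.56081685 0.06096918 0.1983365 ] [ 1.79909226e+02 -3.56389032e-02  6.80298457e+01] [-0.29853194 -0.4210953  -3.38263965] 10.0833 0.17501688602022158
```

View pics/g4.png

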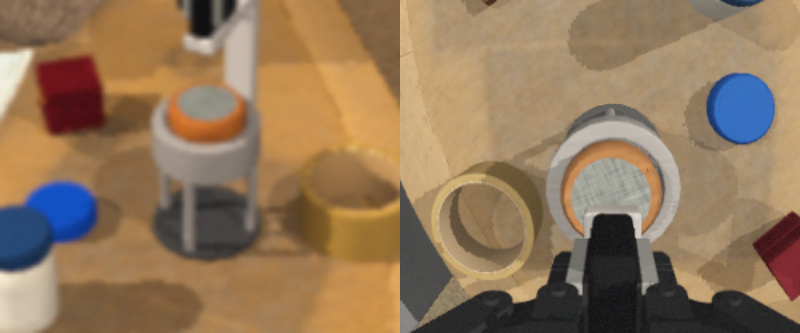

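The disc now stands proud of the ring (left half about (207,110)), and the force is down to weight only, so it passed the catches. Lowering the pad.

>>> apply_moves([
  [[0,0,0.05],[0,0,0],1],
  [[0,0,0.05],[0,0,0],1],
  [[0,0,0.05],[0,0,0],1],
  [[0,0,0.05],[0,0,0],1],
  [[0,0,0],[0,0,0],1],
])

```text
time_s: 10.6
position: [0.5602, 0.061, 0.1885]
ee_rot: [-179.9, 0.0, 68.0]
force: [-0.1, -0.1, -3.1]
finger_gap: 0.181
grip_force: 70.3
```

```bash
cat >> h.py <<'E'
def felt(n,x=.5607,y=.0613):
    c=cam(n);h=cv2.cvtColor(c['frame'],cv2.COLOR_BGR2HSV);u0,v0=pix(c,(x,y,.115)).astype(int);f=h[v0-25:v0+25,u0-30:u0+30]
    m=(f[...,0]<16)&(f[...,1]>130)
    ys,xs=np.nonzero(m)
    print(n,'orange n',m.sum(),'cent',xs.mean()+u0-30 if m.any() else None,ys.mean()+v0-25 if m.any() else None,'vmin/max',ys.min()+v0-25,ys.max()+v0-25,'exp top centre z.121/.096',pix(c,(x,y,.121)).round(1),pix(c,(x,y,.096)).round(1))
    for r in models.recognise(n,'insert'): print(' rec',round(r['confidence'],2),w(c,r['point']).round(3))
    for r in models.trace(n,'insert'):
        ys,xs=np.nonzero(r['mask']);print(' mask',round(r['confidence'],2),len(xs),xs.min(),xs.max(),ys.min(),ys.max())
E
python3 -c "
from h import *
s=state();print(s['position'],s['force']);felt('side')
c=cam('side')
for z in (.078,.103,.098): 
  p=pixs(c,cyl(30,0,18)/1000+[.5607,.0613,z]);print(z,p.min(0).round(1),p.max(0).round(1))"
```

```text
[0.56022935 0.06100167 0.18846463] [-0.05217818 -0.14066166 -3.14541781]
side orange n 329 cent 258.0790273556231 200.17629179331306 vmin/max 173 219 exp top centre z.121/.096 [267.5 196.7] [267.5 204.5]
 rec 0.64 [0.558 0.073 0.117]
 rec 0.53 [0.677 0.064 0.021]
 mask 0.69 325 255 278 191 207
 mask 0.63 250 212 233 219 236
0.078 [255.8 197.6] [279.2 217.4]
0.103 [255.6 189.8] [279.3 209.7]
0.098 [255.7 191.4] [279.3 211.2]
```

>>> apply_moves([
  [[0,0,0.1],[0,0,0],1],
  [[0,0,0.1],[0,0,0],1],
  [[0,0,0.1],[0,0,0],1],
  [[0,0,0.1],[0,0,0],1],
  [[0,0,0.1],[0,0,0],1],
  [[0,0,0.1],[0,0,0],1],
  [[0,0,0.16],[0,0,0],1],
  [[0,0,0],[0,0,0],1],
])

```text
time_s: 11.47
position: [0.5599, 0.061, 0.157]
ee_rot: [-179.9, 0.1, 68.0]
force: [-0.1, -0.5, -1.9]
finger_gap: 0.175
grip_force: 70.4
```

```bash
python3 -c "
from h import *
s=state();print(s['position'],s['ee_rot'],s['force']);felt('side')
plan((.5220,-.0360,.158),68,8,1)"
```

```text
[0.55986262 0.06096491 0.15702896] [-1.79874735e+02  5.72798938e-02  6.80307464e+01] [-0.09676447 -0.4565062  -1.88435255]
side orange n 322 cent 261.1894409937888 202.0496894409938 vmin/max 173 221 exp top centre z.121/.096 [267.5 196.7] [267.5 204.5]
 rec 0.83 [0.562 0.076 0.122]
 rec 0.53 [0.673 0.062 0.019]
 mask 0.83 297 255 278 192 207
 mask 0.6 259 213 233 219 237
8 end [ 0.5221 -0.0361  0.158 ] [-179.99    0.     67.99]
[[[-0.33,0.0,0.0],[0.0,0.0,0.0],1],[[-0.32,0.0,0.01],[0.0,0.0,0.0],1],[[-0.33,0.01,0.0],[0.0,0.0,0.0],1],[[-0.32,0.0,0.0],[0.0,0.0,0.0],1],[[-0.33,0.0,0.0],[0.0,0.0,0.0],1],[[-0.33,0.0,0.01],[0.0,0.0,0.01],1],[[-0.32,0.0,0.0],[0.0,0.0,0.0],1],[[-0.33,0.01,0.0],[0.0,0.0,0.0],1]]
```

The disc stays proud with the pad 35 mm below it. Retracting and standing the lifter down.

>>> apply_moves([
  [[-0.33,0,0],[0,0,0],1],
  [[-0.33,0,0],[0,0,0],1],
  [[-0.33,0,0],[0,0,0],1],
  [[-0.33,0,0],[0,0,0],1],
  [[-0.33,0,0],[0,0,0],1],
  [[-0.33,0,0],[0,0,0],1],
  [[-0.33,0,0],[0,0,0],1],
  [[-0.33,0,0],[0,0,0],1],
])

```text
time_s: 12.28
position: [0.5203, -0.0384, 0.159]
ee_rot: [180.0, -0.0, 68.0]
force: [0.5, -0.3, -2.1]
finger_gap: 0.179
grip_force: 70.5
```

>>> apply_moves([
  [[-0.45,0.2,0],[0,0,0],1],
  [[-0.55,0.3,0],[0,0,0],1],
  [[-0.6,0.37,0],[0,0,0],1],
  [[-0.6,0.37,0],[0,0,0],1],
  [[-0.5,0.3,0],[0,0,0],1],
  [[-0.25,0.15,0],[0,0,0],1],
  [[0,0,0],[0,0,0],1],
  [[0,0,0],[0,0,0],1],
])

```text
time_s: 12.95
position: [0.5391, -0.172, 0.1586]
ee_rot: [-180.0, -0.0, 68.0]
force: [-0.4, -0.0, -2.4]
finger_gap: 0.176
grip_force: 70.5
```

>>> apply_moves([
  [[0,0,0.15],[0,0,0],1],
  [[0,0,0.1],[0,0,0],1],
  [[0,0,0.08],[0,0,0],1],
  [[0,0,0.05],[0,0,0],1],
  [[0,0,0.04],[0,0,0],1],
  [[0,0,0],[0,0,0],1],
])

```text
time_s: 13.45
position: [0.5394, -0.1712, 0.1415]
ee_rot: [-180.0, -0.0, 68.1]
force: [-0.8, 0.4, -3.6]
finger_gap: 0.177
grip_force: 70.4
```

```bash
python3 - <<'E'
from h import *
s=state();print(s['position'],s['ee_rot'],s['force'],s['time_s'])
c=cam('side');r=models.trace('side','lifter')[0];m=r['mask'];ys,xs=np.nonzero(m)
P=s['position']
for z in(0,.005):
    p=np.vstack([pixs(c,q/1000@R.from_euler('z',68,degrees=True).as_matrix().T+[P[0],P[1],z]) for q in LIFT[:1]]);print(z,p.min(0),p.max(0))
print(r['confidence'],xs.min(),xs.max(),ys.min(),ys.max())
E
```

```text
[ 0.53936156 -0.17115977  0.1415439 ] [-1.79958569e+02 -2.15875143e-03  6.80712685e+01] [-0.77329829  0.35636678 -3.58719728] 13.45
0 [270.15809847 168.78227075] [290.45339234 187.78990158]
0.005 [270.16242644 167.50752532] [290.50188728 186.48247626]
0.75 270 289 132 185
```

>>> apply_moves([
  [[0,0,0.03],[0,0,0],1],
  [[0,0,0.03],[0,0,0],1],
  [[0,0,0.02],[0,0,0],1],
  [[0,0,0],[0,0,0],1],
])

```text
time_s: 13.88
position: [0.5395, -0.1717, 0.1387]
ee_rot: [-180.0, -0.0, 68.0]
force: [0.2, 0.6, -2.3]
finger_gap: 0.177
grip_force: 70.5
```

>>> apply_moves([
  [[0,0,0.02],[0,0,0],1],
  [[0,0,0],[0,0,0],1],
])

```text
time_s: 14.05
position: [0.5396, -0.1717, 0.1386]
ee_rot: [180.0, -0.0, 68.0]
force: [-0.7, 0.2, -0.0]
finger_gap: 0.177
grip_force: 70.8
```

The lifter is down, with no weight left on the wrist. Opening and rising.

>>> apply_moves([
  [[0,0,0],[0,0,0],-1],
  [[0,0,0],[0,0,0],-1],
  [[0,0,0],[0,0,0],-1],
  [[0,0,0],[0,0,0],-1],
  [[0,0,0],[0,0,0],-1],
  [[0,0,0],[0,0,0],-1],
  [[0,0,0],[0,0,0],-1],
])

```text
time_s: 14.63
position: [0.5395, -0.1717, 0.1381]
ee_rot: [180.0, 0.0, 68.0]
force: [-0.1, -1.0, -0.8]
finger_gap: 1.003
grip_force: 0.0
```

>>> apply_moves([
  [[0,0,-0.1],[0,0,0],-1],
  [[0,0,-0.2],[0,0,0],-1],
  [[0,0,-0.4],[0,0,0],-1],
  [[0,0,-0.6],[0,0,0],-1],
  [[0,0,-0.6],[0,0,0],-1],
  [[0,0,-0.6],[0,0,0],-1],
  [[0,0,-0.3],[0,0,0],-1],
  [[0,0,0],[0,0,0],-1],
])

```text
time_s: 15.3
position: [0.5406, -0.172, 0.2547]
ee_rot: [179.6, -0.0, 68.0]
force: [0.1, -1.0, 0.6]
finger_gap: 1.0
grip_force: 0.0
```

```bash
python3 - <<'E'
from h import *
s=state();print(s['position'],s['ee_rot'],s['force'],s['time_s'],s['finger_gap'])
c=cam('wrist');c['fish']=1
r=models.trace('wrist','lifter')
for k in r[:1]: print(k['confidence'],k['mask'].sum(),*fit([(c,k['mask'].astype(float))],LIFT,(.5395,-.1715,68),(.005,.005,8)))
# target hover over the base, yaw 68
plan((.5605,.061,.25),68,8)
E
```

```text
[ 0.54056324 -0.17204768  0.25467758] [ 1.79593533e+02 -5.43114690e-03  6.80346216e+01] [ 0.12684918 -0.95942815  0.62097349] 15.3 1.0001795510450893
0.7 2608 [ 0.53923605 -0.17271359 68.00177851] 0.04734844920219661
8 end [0.5606 0.061  0.2498] [179.98   0.    67.99]
[[[0.7,-0.21,0.0],[0.0,0.0,0.0],-1],[[0.7,-0.21,0.0],[0.0,0.0,0.0],-1],[[0.7,-0.21,0.0],[0.0,0.0,0.0],-1],[[0.69,-0.22,0.0],[0.0,0.0,0.0],-1],[[0.7,-0.21,0.0],[0.0,0.0,0.0],-1],[[0.7,-0.21,0.0],[0.0,0.0,0.01],-1],[[0.7,-0.21,0.0],[0.0,0.0,0.0],-1],[[0.7,-0.21,0.0],[0.0,0.0,0.0],-1]]
```

>>> apply_moves([
  [[0.7,-0.21,0],[0,0,0],-1],
  [[0.7,-0.21,0],[0,0,0],-1],
  [[0.7,-0.21,0],[0,0,0],-1],
  [[0.7,-0.21,0],[0,0,0],-1],
  [[0.7,-0.21,0],[0,0,0],-1],
  [[0.7,-0.21,0],[0,0,0],-1],
  [[0.7,-0.21,0],[0,0,0],-1],
  [[0.7,-0.21,0],[0,0,0],-1],
])

```text
time_s: 16.07
position: [0.5603, 0.0626, 0.2474]
ee_rot: [-179.8, 0.1, 68.0]
force: [-0.1, -0.3, -0.5]
finger_gap: 0.997
grip_force: 0.0
```

```bash
python3 - <<'E'
from h import *
s=state();print(s['position'],s['ee_rot'],s['force'],s['time_s'],s['finger_gap'])
c=cam('wrist');c['fish']=1
cv2.imwrite('pics/w5.png',c['frame'])
for r in models.trace('wrist','insert'):
    m=r['mask'];ys,xs=np.nonzero(m);print(r['confidence'],m.sum(),xs.min(),xs.max(),ys.min(),ys.max(),xs.mean(),ys.mean())
for r in models.recognise('wrist','insert'): print(round(r['confidence'],2),w(c,r['point']).round(3))
m=models.trace('wrist','insert')[0]['mask'].astype(float)
for z in(98,101,103,105):
    print(z,*fit([(c,m)],[cyl(30,z,z+14),cyl(27,z,z+18)],(.561,.061,0),(.004,.004,1)))
for r in models.trace('wrist','stand')[:1]:
    mm=np.maximum(r['mask'],m);print(r['confidence'],*fit([(c,mm.astype(float))],STAND+[cyl(27,80,121)],(.561,.061,68),(.004,.004,5)))
E
```

```text
[0.56025972 0.06262097 0.2473696 ] [-1.79796799e+02  9.63923936e-02  6.80319022e+01] [-0.05607981 -0.32173115 -0.48029824] 16.0667 0.997147864975995
0.68 1639 323 368 113 158 345.1842586943258 134.95729103111654
0.63 3118 229 291 153 215 259.62636305323923 184.29858883899936
0.82 [0.675 0.059 0.015]
0.58 [0.563 0.062 0.124]
98 [0.561 0.061 0.   ] 1.0
101 [0.561 0.061 0.   ] 1.0
103 [0.561 0.061 0.   ] 1.0
105 [0.561 0.061 0.   ] 1.0
0.75 [5.61039755e-01 6.18430438e-02 7.02215366e+01] 0.6499908110020206
```

View pics/w5.png

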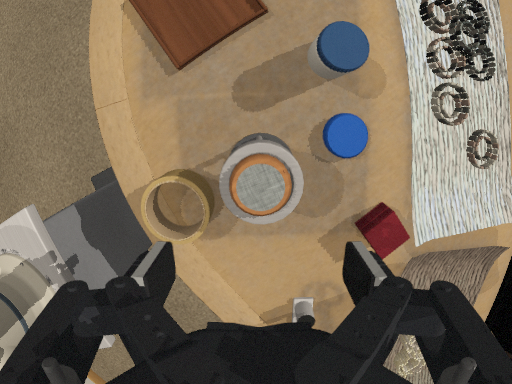

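The base is at (260,184), held proud in the ring. The first detection at (345,135) is the blue look-alike, so I fit the second mask.

```bash
python3 - <<'E'
from h import *
s=state();P=s['position'];print(P)
c=cam('wrist');c['fish']=1
for r in models.trace('wrist','insert'):
    m=r['mask'].astype(float);xs=np.nonzero(m)[1]
    if xs.mean()<300:
        for z in(98,101,103,106):
            print(z,*fit([(c,m)],[cyl(30,z+1,z+14),cyl(27,z,z+18)],(.561,.061,0),(.004,.004,1)))
E
```

```text
[0.5605594  0.06088264 0.24828398]
98 [0.55956591 0.06160496 0.45799995] 0.03056401385399521
101 [0.5598628  0.06221456 0.24201971] 0.019006948831332915
103 [0.56009399 0.0626623  0.3178898 ] 0.017844854001215715
106 [0.56051169 0.06326872 0.49581396] 0.025706450518117374
```

>>> apply_moves([
  [[0.03,-0.03,0.4],[0,0,0],-1],
  [[0,0,0.6],[0,0,0],-1],
  [[0,0,0.6],[0,0,0],-1],
  [[0,0,0.6],[0,0,0],-1],
  [[0,0,0.5],[0,0,0],-1],
  [[0,0,0.4],[0,0,0],-1],
  [[0,0,0.2],[0,0,0],-1],
  [[0,0,0.1],[0,0,0],-1],
])

```text
time_s: 17.08
position: [0.5596, 0.0617, 0.1123]
ee_rot: [-179.9, 0.1, 67.9]
force: [-0.1, 1.4, 0.2]
finger_gap: 1.002
grip_force: 0.0
```

>>> apply_moves([
  [[0,0,0.05],[0,0,0],-1],
  [[0,0,0.05],[0,0,0],-1],
  [[0,0,0],[0,0,0],-1],
])

```text
time_s: 17.33
position: [0.5608, 0.0626, 0.111]
ee_rot: [179.9, -0.0, 68.0]
force: [0.8, 0.4, 0.6]
finger_gap: 0.998
grip_force: 0.0
```

```bash
python3 - <<'E'
from h import *
s=state();print(s['position'],s['ee_rot'],s['force'],s['time_s'])
c=cam('wrist');c['fish']=1;P=np.array(s['position'])
for r in models.trace('wrist','insert'):
    m=r['mask'].astype(float);ys,xs=np.nonzero(m);print(xs.min(),xs.max(),ys.min(),ys.max())
p=pixs(c,cyl(27,0,18)[24:]/1000+[.560,.0622,.103]);print(p.min(0),p.max(0))
E
```

```text
[0.56079517 0.06260269 0.11097462] [ 1.79923397e+02 -3.48611617e-02  6.80158023e+01] [0.77400789 0.4124448  0.64101931] 17.3333
353 417 115 182
203 316 190 298
[205.14046109 205.1781212 ] [311.83926919 299.18963449]
```

>>> apply_moves([
  [[0,0,0.06],[0,0,0],-1],
  [[0,0,0.06],[0,0,0],-1],
  [[0,0,0],[0,0,0],-1],
])

```text
time_s: 17.68
position: [0.5602, 0.0629, 0.1048]
ee_rot: [-180.0, 0.0, 68.0]
force: [-0.6, -1.1, 0.0]
finger_gap: 1.001
grip_force: 0.0
```

>>> apply_moves([
  [[0,0,0],[0,0,0],1],
  [[0,0,0],[0,0,0],1],
  [[0,0,0],[0,0,0],1],
  [[0,0,0],[0,0,0],1],
  [[0,0,0],[0,0,0],1],
  [[0,0,0],[0,0,0],1],
  [[0,0,0],[0,0,0],1],
], squeeze=35)

```text
time_s: 18.27
position: [0.5608, 0.0626, 0.1058]
ee_rot: [179.9, -0.0, 68.0]
force: [2.8, -1.1, 2.2]
finger_gap: 0.677
grip_force: 37.3
```

The opening of 0.677 matches 60 mm for a swinging-finger linkage; the 16 mm block fits the same model. So the base is held on its full diameter. Lifting straight up.

>>> apply_moves([
  [[0,0,-0.05],[0,0,0],1],
  [[0,0,-0.08],[0,0,0],1],
  [[0,0,-0.1],[0,0,0],1],
  [[0,0,-0.1],[0,0,0],1],
  [[0,0,-0.2],[0,0,0],1],
  [[0,0,-0.4],[0,0,0],1],
  [[0,0,-0.4],[0,0,0],1],
  [[0,0,-0.2],[0,0,0],1],
])

```text
time_s: 18.93
position: [0.5607, 0.0631, 0.1693]
ee_rot: [179.9, -0.1, 68.1]
force: [0.9, -0.9, -0.9]
finger_gap: 0.673
grip_force: 38.6
```

```bash
python3 - <<'E'
from h import *
s=state();print(s['position'],s['ee_rot'],s['force'],s['time_s'],s['finger_gap'],s['grip_force'])
c=cam('wrist')
for r in models.trace('wrist','insert'):
    m=r['mask'].astype(float);ys,xs=np.nonzero(m);print(m.sum(),xs.min(),xs.max(),ys.min(),ys.max())
c=cam('side')
for r in models.recognise('side','insert'): print(round(r['confidence'],2),w(c,r['point']).round(3))
tr=[]
for n in('wrist','top','side'):
    c=cam(n);c['fish']=n=='wrist'
    for r in models.trace(n,'tray')[:1]:
        if r['confidence']>.5: print(n,r['confidence'],r['mask'].sum(),*fit([(c,r['mask'].astype(float))],TRAY,(.566,.304,10)))
plan((.5665,.304,.16),68,10,1)
E
```

```text
[0.56071442 0.06307795 0.16931207] [ 1.79878363e+02 -7.75806629e-02  6.80503902e+01] [ 0.90529063 -0.8952559  -0.94190365] 18.9333 0.673115665267811 38.59646305907518
2369.0 337 391 115 169
10370.0 200 316 191 303
5027.0 205 316 139 225
0.67 [0.565 0.076 0.182]
0.55 [0.676 0.062 0.022]
wrist 0.98 4052 [ 0.56366152  0.3074129  12.42661925] 0.026579496633047817
side 0.89 3557 [ 0.56757906  0.3020707  11.80285848] 0.021059009449402644
10 end [0.5663 0.3039 0.16  ] [ 1.7998e+02 -1.0000e-02  6.7980e+01]
[[[0.57,-0.21,0.01],[0.0,0.0,0.0],1],[[0.56,-0.21,0.02],[0.0,0.0,0.0],1],[[0.57,-0.21,0.01],[0.0,0.0,0.0],1],[[0.56,-0.21,0.02],[-0.01,0.0,0.0],1],[[0.57,-0.21,0.01],[0.0,0.0,0.0],1],[[0.56,-0.21,0.01],[0.0,0.0,0.0],1],[[0.57,-0.21,0.02],[0.0,0.0,0.0],1],[[0.56,-0.21,0.01],[0.0,0.01,0.01],1]]
[[[0.57,-0.22,0.02],[0.0,0.0,0.0],1],[[0.56,-0.21,0.01],[-0.01,0.0,0.0],1]]
```

>>> apply_moves([
  [[0.35,-0.13,0],[0,0,0],1],
  [[0.55,-0.21,0],[0,0,0],1],
  [[0.7,-0.27,0],[0,0,0],1],
  [[0.7,-0.27,0],[0,0,0],1],
  [[0.7,-0.27,0],[0,0,0],1],
  [[0.7,-0.27,0],[0,0,0],1],
  [[0.7,-0.27,0],[0,0,0],1],
  [[0.6,-0.23,0],[0,0,0],1],
])

```text
time_s: 20.1
position: [0.5635, 0.279, 0.1659]
ee_rot: [-180.0, 0.0, 68.1]
force: [0.1, -0.3, 0.2]
finger_gap: 0.674
grip_force: 38.6
```

>>> apply_moves([
  [[0.45,-0.16,0],[0,0,0],1],
  [[0.2,-0.07,0],[0,0,0],1],
  [[0,0,0.4],[0,0,0],1],
  [[0,0,0.6],[0,0,0],1],
  [[0,0,0.6],[0,0,0],1],
  [[0,0,0.6],[0,0,0],1],
  [[0,0,0.5],[0,0,0],1],
  [[0,0,0.3],[0,0,0],1],
])

```text
time_s: 20.77
position: [0.5639, 0.3031, 0.043]
ee_rot: [-179.8, 0.2, 68.0]
force: [-0.7, 0.2, -0.8]
finger_gap: 0.674
grip_force: 38.6
```

>>> apply_moves([
  [[0,0,0.2],[0,0,0],1],
  [[0,0,0.1],[0,0,0],1],
  [[0,0,0],[0,0,0],1],
])

```text
time_s: 21.02
position: [0.5651, 0.3043, 0.0343]
ee_rot: [-180.0, 0.0, 68.0]
force: [-0.1, -0.0, -1.4]
finger_gap: 0.675
grip_force: 38.6
```

```bash
python3 - <<'E'
from h import *
s=state();print(s['position'],s['ee_rot'],s['force'],s['time_s'],s['finger_gap'],s['grip_force'])
E
```

```text
[0.56513416 0.30428926 0.03425171] [-1.79985599e+02  2.11096483e-02  6.80218157e+01] [-0.11090368 -0.04393706 -1.43037095] 21.0167 0.6749926540369007 38.58392066205852
```

>>> apply_moves([
  [[0,0,0.15],[0,0,0],1],
  [[0,0,0.15],[0,0,0],1],
  [[0,0,0.1],[0,0,0],1],
  [[0,0,0.07],[0,0,0],1],
  [[0,0,0.03],[0,0,0],1],
  [[0,0,0],[0,0,0],1],
])

```text
time_s: 21.52
position: [0.5649, 0.3045, 0.014]
ee_rot: [-180.0, 0.0, 68.0]
force: [-0.7, 0.2, -0.6]
finger_gap: 0.676
grip_force: 38.6
```

>>> apply_moves([
  [[0,0,0.03],[0,0,0],1],
  [[0,0,0.03],[0,0,0],1],
  [[0,0,0],[0,0,0],1],
])

```text
time_s: 21.77
position: [0.5651, 0.3045, 0.012]
ee_rot: [180.0, 0.0, 68.0]
force: [-0.4, -0.7, -0.6]
finger_gap: 0.674
grip_force: 38.6
```

>>> apply_moves([
  [[0,0,0.03],[0,0,0],1],
  [[0,0,0],[0,0,0],1],
])

```text
time_s: 21.93
position: [0.5651, 0.3045, 0.0108]
ee_rot: [-180.0, 0.0, 68.0]
force: [0.2, -0.2, -1.4]
finger_gap: 0.674
grip_force: 38.6
```

>>> apply_moves([
  [[0,0,0.03],[0,0,0],1],
  [[0,0,0],[0,0,0],1],
])

```text
time_s: 22.1
position: [0.5653, 0.3047, 0.0101]
ee_rot: [180.0, -0.0, 68.0]
force: [-0.8, 0.1, 0.2]
finger_gap: 0.671
grip_force: 38.7
```

>>> apply_moves([
  [[0,0,0.03],[0,0,0],1],
  [[0,0,0],[0,0,0],1],
])

```text
time_s: 22.27
position: [0.5653, 0.3048, 0.0099]
ee_rot: [180.0, -0.0, 68.0]
force: [-3.8, 0.6, 5.7]
finger_gap: 0.676
grip_force: 39.2
```

>>> apply_moves([
  [[0,0,0.03],[0,0,0],1],
  [[0,0,0],[0,0,0],1],
])

```text
time_s: 22.43
position: [0.5654, 0.3048, 0.0098]
ee_rot: [179.9, -0.1, 68.0]
force: [-5.4, -2.1, 10.3]
finger_gap: 0.674
grip_force: 39.7
```

Contact is at 0.010. Easing off, opening and rising.

>>> apply_moves([
  [[0,0,-0.05],[0,0,0],1],
  [[0,0,0],[0,0,0],1],
  [[0,0,0],[0,0,0],-1],
  [[0,0,0],[0,0,0],-1],
  [[0,0,0],[0,0,0],-1],
  [[0,0,0],[0,0,0],-1],
  [[0,0,0],[0,0,0],-1],
  [[0,0,0],[0,0,0],-1],
])

```text
time_s: 23.1
position: [0.565, 0.3045, 0.0091]
ee_rot: [-180.0, 0.0, 68.0]
force: [-0.4, 0.5, 0.2]
finger_gap: 0.999
grip_force: 0.0
```

>>> apply_moves([
  [[0,0,-0.1],[0,0,0],-1],
  [[0,0,-0.3],[0,0,0],-1],
  [[0,0,-0.6],[0,0,0],-1],
  [[0,0,-0.8],[0,0,0],-1],
  [[0,0,-0.8],[0,0,0],-1],
  [[0,0,-0.8],[0,0,0],-1],
  [[0,0,-0.5],[0,0,0],-1],
  [[0,0,-0.2],[0,0,0],-1],
])

```text
time_s: 23.77
position: [0.5665, 0.3052, 0.18]
ee_rot: [179.7, -0.4, 68.0]
force: [-0.0, -0.0, 1.0]
finger_gap: 1.003
grip_force: 0.0
```

>>> apply_moves([
  [[-0.3,0,-0.3],[0,0,0],-1],
  [[0,0,0],[0,0,0],-1],
  [[0,0,0],[0,0,0],-1],
])

```text
time_s: 24.02
position: [0.5608, 0.2933, 0.1856]
ee_rot: [180.0, -0.0, 68.0]
force: [-0.1, 0.7, -0.4]
finger_gap: 1.0
grip_force: 0.0
```

```bash
python3 - <<'E'
from h import *
s=state();print(s['position'],s['force'],s['time_s'],s['finger_gap'])
c=cam('wrist');c['fish']=1
for r in models.trace('wrist','insert'):
    m=r['mask'];ys,xs=np.nonzero(m);hsv=cv2.cvtColor(c['frame'],cv2.COLOR_BGR2HSV)[m];print(m.sum(),xs.min(),xs.max(),ys.min(),ys.max(),'hsv med',np.median(hsv,0),*fit([(c,m.astype(float))],[cyl(30,6,19),cyl(27,5,23)],(.565,.3045,0),(.004,.004,1)))
for n in('top','side'):
    c=cam(n)
    for q in('insert','lifter','cleaner_jar','ring_box','tape_roll','stand'):
        for r in models.recognise(n,q)[:2]: print(n,q,round(r['confidence'],2),w(c,r['point']).round(3))
    r=models.trace(n,'lifter')
    if r: print(fit([(c,r[0]['mask'].astype(float))],LIFT,(.5392,-.1727,68),(.005,.005,8)))
E
```

```text
[0.5607518  0.293343   0.18555296] [-0.06545764  0.74249961 -0.42829708] 24.0167 0.9995595193563241
2388 231 286 140 194 hsv med [ 30.  17. 165.] [0.56444737 0.30451551 0.34073903] 0.04599247834937725
top insert 0.9 [0.678 0.056 0.019]
top lifter 0.87 [ 0.528 -0.197  0.125]
top cleaner_jar 0.89 [0.687 0.163 0.082]
top ring_box 0.63 [ 0.684 -0.08   0.045]
top ring_box 0.2 [0.569 0.064 0.081]
top tape_roll 0.65 [0.445 0.065 0.046]
top stand 0.69 [0.567 0.064 0.087]
(array([ 0.54096427, -0.17104683, 68.47200202]), np.float64(0.06227804698843675))
side insert 0.62 [0.568 0.31  0.023]
side insert 0.51 [0.675 0.06  0.019]
side lifter 0.59 [ 0.508 -0.227  0.062]
side cleaner_jar 0.83 [0.697 0.182 0.062]
side ring_box 0.62 [ 0.698 -0.069  0.045]
side tape_roll 0.68 [0.442 0.08  0.034]
side stand 0.81 [0.569 0.079 0.008]
(array([ 0.51146274, -0.23209144, 89.79923795]), np.float64(0.749804676853753))
```

The base lies in the tray with the grey felt up. The lifter stands clear of the stand, and the other things are where they were. Handing in.

```bash
python3 -c "
from rig import bot
print(bot.job_done())"
```

```text
the job is handed in; nothing more can be done
None
```

Job handed in at about 24 s of the 72 s: the base clicked past the catches and stood by itself, the lifter stands upright clear of the stand, the base lies flat, felt up, in the tray, and the jar, box, tape roll and blue disc still measure at their starting places.

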